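# Cap the candle mould and hold it shut

## Robot

A 6-joint arm with a two-finger parallel gripper is mounted at the origin on the work surface. World frame = base frame: x ahead of the robot, y to its left, z up, the work surface at z = 0. Lengths are in mm, angles in degrees, forces in N, time in s.
With the tool pointing down it reaches from about 375 to 925 mm from the base axis. Payload 5.7 kg.
Tool frame: the origin (TCP) lies between the finger pads; the fingertips stand 11 mm ahead of it and the grasp point (between the pads) lies 8 mm behind it; z points along the fingers, y is the line along which they close (so a half turn about z gives the same grasp; the last joint's range is limited). The gripper opens to 85 mm and grips with 20 to 120 N. Pads are 22 mm wide; open, the fingers measure 114 mm over their backs; the gripper's body (76 mm by 85 mm) begins 54 mm behind the grasp point. The pads swing forward as they close: fully open they stand 13 mm farther back than shut.
Start: joints at [62.504, 20.558, 86.54, -0, 72.909, -6.595], TCP at [214.049, 560.489, 242.267] pointing down, gripper open.
Joint ranges: [-170.27, 170.27], [-57.76, 135], [12.27, 136.19], [-55.21, 235.2], [11.17, 155.16], [-170.74, 170.74]. Speed limits (degrees/s): [136.94, 136.94, 180, 180, 180, 180].

## Interface

Orientations are given as a 3x3 rotation matrix whose columns are the frame's x, y, z axes.
In Python, from bench import r, viewer gives the robot as it stands.
- The arm moves only by the shell command python3 -m creep 'ROWS'. ROWS is JSON, one flat list of numbers, 5 for each row, row after row: the finger opening in cm, from 0 to 8.54, then the shift along the tool's x, y, z in cm, then the turn about the tool's z in degrees. In form: [fingers, x, y, z, yaw, fingers, x, y, z, yaw, ...]. A call has 1 to 5 rows; each row is the pose to reach, as a shift and turn from the pose commanded when the call began, along the tool's axes at that moment; what a row does not reach only later rows make up. A row lasts 1/10 s, in which the tool goes at most 50 mm and 8.59 degrees, less where a joint would pass 70% of its speed; a pose out of reach is approached as far as the arm can. A call with a gripper value outside its range is refused whole. The fingers move at their own pace and stop on an object; the grip force is fixed at half the most. Time passes only in rows, so rows that repeat a pose let the fingers close. It gives the time, the measured TCP pose, the force, the opening and the grip force at its end, in the units of the state.
- r.sense(): the state, without advancing time (a new reading comes with each control period).
- viewer.capture(name): name is "scene" or "top"; returns a dict with "img" (420x560x3 uint8, blue, green, red), "fx", "fy", "cx", "cy" (pixels), "D" ([k1, k2, p1, p2, k3] as OpenCV has them; the pictures are not rectified), "world_to_cam" (4x4, takes a point from world to camera coordinates). Camera axes: x right, y down, z forward; pixel columns grow to the right and rows downward; lengths in mm; the calibration is good to about 2 mm. A picture is of the moment at which its call begins. There is no depth.
- r.hand_in(): hands the job in; it is judged then, once.
The state is a dict: "t": time; "joint_pos": joint angles; "joint_velocities": joint speeds; "joint_efforts": joint torques, N m; "tcp_pos": TCP position; "tcp_rot": TCP orientation; "force": force on the tool from outside, world axes, zero at the start; "torque": the same for the moment, N m; "finger_gap": finger opening in mm; "gripper_force": force on a finger pad.
Only numpy, scipy, OpenCV 4.12 (cv2) and the standard library are available. Lean on these libraries where they do the work, as an engineer would, in place of code of your own. Each camera call takes 0.05 s, during which the arm holds its last target. There are 200 camera calls.

## Task

Pick up the knurled aluminium cap, set it mouth down over the neck of the standing candle mould and turn it there until the keyways hidden inside drop over the neck's two pins. Then push it fully home against the sprung seal ring and finish while still holding it down there, without letting go. Leave the other things on the table where they are.

Things in the scene. Friction and masses are not known exactly. Their poses are not given: they have to be found in the camera images.
- cap: Knurled aluminium cap: round cup standing mouth down, 58 mm outside diameter (60 over the knurling), 42 mm high, flat closed top, about 0.16 kg. Origin: centre of its mouth rim (underside), z up its axis; a turn about z shows nowhere outside.
- cap_mouth (a point): Same point as the cap's origin. Inside the mouth a 7 mm high land, bore 39 mm, is cut by four equal keyways 90 degrees apart, 9 mm wide (about 6 degrees of play either way on a pin). Above the land the bore is 51 mm, 36 mm deep from the mouth. The keyways' direction is hidden and not tied to the x axis given: a turn of 90 degrees, either way, must meet one.
- mould: Candle mould, an upright stepped steel tube, bolted down: base flange 100 mm diameter, 10 thick; tube 48 mm diameter up to 85 mm high; neck 36 mm diameter up to 119, tapering to 23 at its top at 126. Two opposed pins, 5 mm thick, stick out of the neck along its +x and -x to 23.5 mm from the axis, centred 112 mm up. Origin: centre of the base's underside, on the table, z up the neck.
- neck_top (a point): Centre of the top of the mould's neck, 126 mm above the table; axes as the mould. The cap's rim is 114.5 mm above the table while its land rides on the pins, 97 mm when keyways have dropped over the pins and it meets the seal, 91 mm when fully home.
- seal (a joint): Black sprung seal ring round the foot of the neck, 54 mm outside diameter, its top 97 mm above the table when up. Value in m: 0 up, 0.006 pushed fully down (the stop). It takes 3 N to start moving, 9 N at the stop, and springs back up, lifting the cap, when let go.
- tin0: Bystander, to be left alone: small open aluminium tea-light cup, 40 mm across, 18 mm high. Origin: centre of its underside.
- tin1: Bystander, to be left alone: second small open aluminium tea-light cup, 40 mm across, 18 mm high. Origin: centre of its underside.
- candle: Bystander, to be left alone: white pillar candle, 52 mm across, 68 mm high, standing. Origin: centre of its underside.
- bowl: Bystander, to be left alone: open steel bowl, 190 mm across, 75 mm high. Origin: centre of its underside.
- jug: Bystander, to be left alone: clear plastic measuring mug, 96 mm across, 120 mm high. Origin: centre of its underside.
- small_lid: Bystander, to be left alone: small smooth aluminium disc lid, 38 mm across, 14 mm high (not the knurled cap). Origin: centre of its underside.
- spoon: Bystander, to be left alone: steel spoon, 200 mm long, lying flat. Origin: centre of its underside side, on the table.
Not all that is in view belongs to the job. Leave any green or red look-alike of the cap alone.

How it is judged (in metres and radians):
On the way:
1. the cap is over the neck, upright, its rim below the neck's top (horizontal distance between cap and mould below 0.004 m and angle between cap's own z axis and vertical below 0.12 rad and z of cap in the frame of mould between 0.085 and 0.122 m), for 0.1 s.
At the end, for the whole second after the job is handed in: The cap is upright (within 0.12 rad) and centred on the neck (within 4 mm), its keyways over the pins, its rim no more than 93.5 mm above the table; the seal ring is pressed down by more than 4 of its 6 mm; the fingers still bear on the cap with more than 3 N, and the cap is still (horizontal distance between cap and mould below 0.004 m and angle between cap's own z axis and vertical below 0.12 rad and z of cap in the frame of mould between 0.085 and 0.0935 m and value of joint seal above 0.004 m and contact force between the fingers and cap above 3 N and linear speed of cap below 0.02 m/s); the arm keeps its last pose, push and grip.
It fails at once if a bystander was moved by more than 30 mm (distance of any of tin0, tin1, candle, bowl, jug, small_lid, spoon from where it was at the start of the episode above 0.03 m).
It also fails if it takes over 54 s, if anything falls off the work surface, if the arm or the gripper's body presses on something with over 40 N, if the wrist force passes 120 N, or if a joint passes its speed limit or range.

## Working session

There is one attempt and no reset: what is moved stays moved. The work goes in short steps, Python scripts to look and compute and a shell command to move; the robot and the scene stay as the last step left them, time stands still between calls to the robot, and variables do not carry over. Pictures are saved under pics/ and viewed, at most 10 in all, crops included, and the job is handed in when it is done.

```bash
mkdir -p pics
python3 - <<'E'
from bench import r, viewer
import cv2,numpy as np
for n in("scene","top"):
    c=viewer.capture(n); cv2.imwrite(f"pics/{n}0.png",c["img"])
    print(n,c["fx"],c["cx"],c["cy"],c["D"],np.round(c["world_to_cam"],3).tolist())
s=r.sense();print(s["t"],s["tcp_rot"],s["force"],s["finger_gap"])
E
ls
```

```text
scene 530.7603364398246 281.211672166926 212.9165723654599 [0.00037953 0.         0.         0.         0.        ] [[-0.693, 0.721, 0.01, 443.517], [0.512, 0.501, -0.698, -195.032], [-0.508, -0.478, -0.716, 1840.851], [0.0, 0.0, 0.0, 1.0]]
top 519.5642449204187 280.80417640759777 207.73823258286092 [0.02085819 0.         0.         0.         0.        ] [[0.012, -1.0, 0.006, -47.046], [-0.998, -0.012, -0.054, 590.059], [0.054, -0.005, -0.999, 1420.47], [0.0, 0.0, 0.0, 1.0]]
0.1 [[-9.34208555e-01  3.56726334e-01 -8.35306241e-04]
 [ 3.56727238e-01  9.34207311e-01 -1.54207025e-03]
 [ 2.30252131e-04 -1.73859171e-03 -9.99998462e-01]] [ 0.91451434 -0.0929066  -0.38197314] 85.48053355325204
pics
```

View pics/scene0.png

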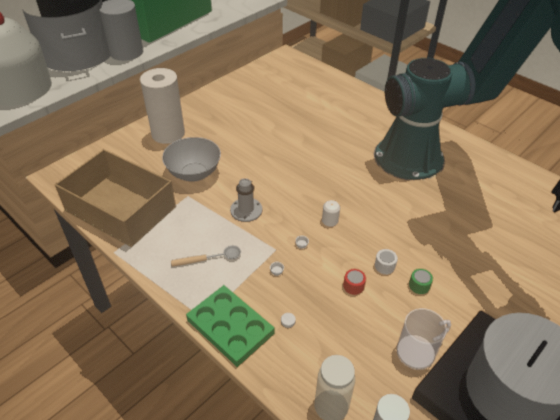

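View pics/top0.png

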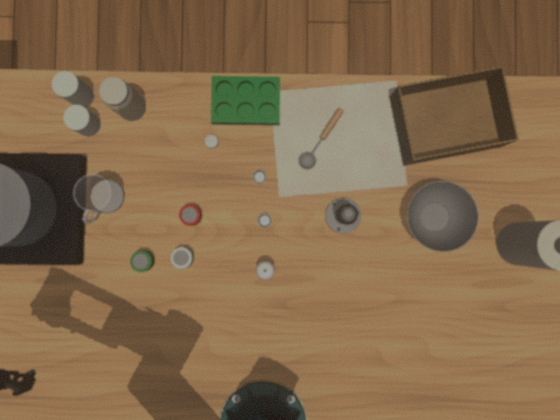

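```bash
cat > h.py <<'E'
import cv2,numpy as np
from bench import r,viewer
def ray(c,uv):
    K=np.array([[c["fx"],0,c["cx"]],[0,c["fy"],c["cy"]],[0,0,1]])
    p=cv2.undistortPoints(np.array([[uv]],float),K,np.array(c["D"],float))[0,0]
    T=np.array(c["world_to_cam"]);R=T[:3,:3]
    return -R.T@T[:3,3],R.T@np.array([p[0],p[1],1])
def onz(c,uv,z):
    o,d=ray(c,uv);return o+d*(z-o[2])/d[2]
def proj(c,P):
    K=np.array([[c["fx"],0,c["cx"]],[0,c["fy"],c["cy"]],[0,0,1]]);T=np.array(c["world_to_cam"])
    return cv2.projectPoints(np.array(P,float).reshape(-1,1,3),cv2.Rodrigues(T[:3,:3])[0],T[:3,3],K,np.array(c["D"],float))[0][:,0]
def crop(img,u,v,h=30,s=6):
    return cv2.resize(img[v-h:v+h,u-h:u+h],None,fx=s,fy=s,interpolation=cv2.INTER_CUBIC)
E
python3 - <<'E'
from h import *
s=viewer.capture("scene");t=viewer.capture("top")
cv2.imwrite("pics/c1.png",np.vstack([np.hstack([crop(s["img"],386,262,25,6),crop(s["img"],246,200,25,6)]),np.hstack([crop(t["img"],181,257,25,6),crop(t["img"],345,212,25,6)])]))
print(onz(t,(181,257),42),onz(s,(386,256),42),onz(t,(347,213),126),onz(s,(246,183),126),onz(t,(343,215),10),onz(s,(246,210),10))
E
```

```text
[452.97819345 227.52910376  42.        ] [453.29456927 223.1446338   42.        ] [ 573.21433208 -208.58830286  126.        ] [ 579.79642633 -202.71949501  126.        ] [ 572.79207027 -212.93639896   10.        ] [ 580.57060186 -208.28801046   10.        ]
```

View pics/c1.png

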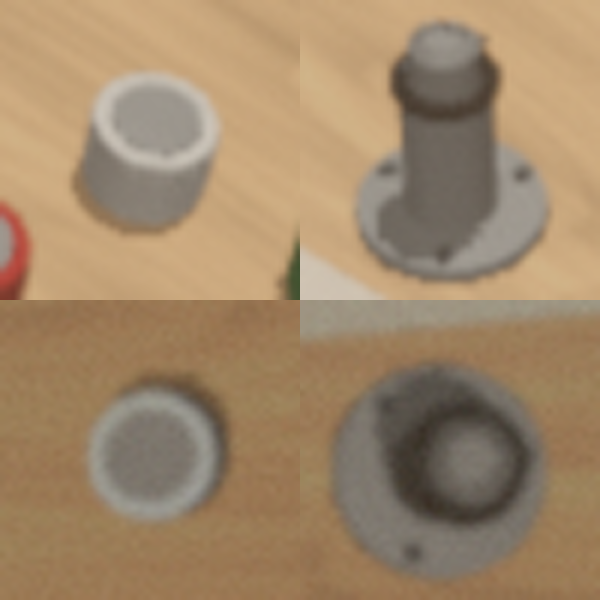

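Run:
```python
from h import *
s=viewer.capture("scene");t=viewer.capture("top")
print("cap",onz(t,(181,257),42),onz(s,(386.4,256.7),42))
print("neck",onz(t,(347.9,213.2),126),onz(s,(245,180.4),126))
print("seal",onz(t,(346.6,213.7),92),"flange",onz(t,(343,215),10),onz(s,(246.1,209.6),10))
st=r.sense();R=st["tcp_rot"];p=np.array(st["tcp_pos"])
print(R.T@(np.array([453,226,120])-p)/10, p, np.degrees(np.arctan2(R[1,0],R[0,0])))
```

```text
cap [452.97819345 227.52910376  42.        ] [454.57168973 225.43168413  42.        ]
neck [ 572.73093636 -210.88805719  126.        ] [ 574.07335509 -213.01081851  126.        ]
seal [ 572.911369  -212.0707718   92.       ] flange [ 572.79207027 -212.93639896   10.        ] [ 579.15999216 -209.32558999   10.        ]
[-34.25773099 -22.68836843  12.20832028] [213.98186103 560.27474357 241.94446649] 159.09382419602932
```

```bash
python3 -m creep '[8.5,-34.3,-22.7,4,0,8.5,-34.3,-22.7,4,0,8.5,-34.3,-22.7,4,0,8.5,-34.3,-22.7,4,0,8.5,-34.3,-22.7,4,0]'
cat > to.py <<'E'
import sys;from h import *
st=r.sense();R=np.array(st["tcp_rot"]);p=np.array(st["tcp_pos"])
print("shift cm",np.round(R.T@(np.array(list(map(float,sys.argv[1:4])))-p)/10,2),"tcp",np.round(p,1),"yaw",np.degrees(np.arctan2(R[1,0],R[0,0])).round(1),"j6",round(st["joint_pos"][5],1),"F",np.round(st["force"],1),"T",np.round(st["torque"],2),"gap",round(st["finger_gap"],1),"t",st["t"], "z",R[:,2].round(4))
E
python3 to.py 453.7 226.5 110
```

```text
t: 0.8
tcp_pos: [359.7, 356.6, 218.1]
tcp_rot: [[-0.934, 0.356, 0.0], [0.356, 0.934, 0.0], [-0.0, 0.0, -1.0]]
force: [1.1, -0.1, -0.2]
finger_gap: 84.9
gripper_force: 0.0
shift cm [-13.41  -8.81  10.81] tcp [359.7 356.6 218.1] yaw 159.1 j6 -32.2 F [ 1.1 -0.1 -0.2] T [ 0.07  0.02 -0.05] gap 84.9 t 0.8 z [ 5.e-04  2.e-04 -1.e+00]
```

```bash
python3 -m creep '[8.5,-13.4,-8.8,10.8,0,8.5,-13.4,-8.8,10.8,0,8.5,-13.4,-8.8,10.8,0,8.5,-13.4,-8.8,10.8,0,8.5,-13.4,-8.8,10.8,0]' | head -1
python3 - <<'E'
from h import *
s=viewer.capture("scene");t=viewer.capture("top")
cv2.imwrite("pics/c2.png",np.hstack([crop(s["img"],386,250,40,5),crop(t["img"],181,257,40,5)]))
E
python3 to.py 453.7 226.5 17
```

```text
t: 1.3
shift cm [-0.15 -0.05  9.26] tcp [452.6 227.5 109.6] yaw 159.0 j6 -50.1 F [-0.6  0.5  0.4] T [ 0.03  0.03 -0.02] gap 84.7 t 1.4 z [-1.7e-03 -4.0e-04 -1.0e+00]
```

View pics/c2.png

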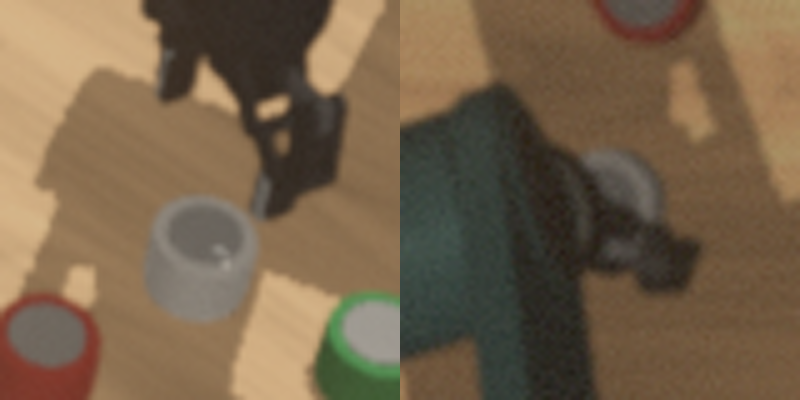

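The scene crop (left) shows the fingers straddling the grey cap at crop (200,250), with red and green caps clear. Descend and close.

```bash
python3 -m creep '[8.5,-0.1,0,3,0,8.5,-0.1,0,6,0,8.5,-0.1,0,8,0,8.5,-0.1,0,9.2,0,8.5,-0.1,0,9.2,0]'; python3 -m creep '[6.3,0,0,0,0,5.7,0,0,0,0,5.5,0,0,0,0,5,0,0,0,0,5,0,0,0,0]';python3 to.py 453.7 226.5 17
```

```text
t: 1.9
tcp_pos: [452.7, 228.5, 17.6]
tcp_rot: [[-0.935, 0.356, -0.002], [0.356, 0.935, -0.0], [0.001, -0.001, -1.0]]
force: [-0.6, -0.3, 0.2]
finger_gap: 84.6
gripper_force: 0.0
t: 2.4
tcp_pos: [454.2, 228.1, 19.7]
tcp_rot: [[-0.934, 0.357, 0.002], [0.357, 0.934, 0.001], [-0.001, 0.001, -1.0]]
force: [-1.1, 0.1, 7.0]
finger_gap: 56.7
gripper_force: 62.7
shift cm [-0.01 -0.17  0.27] tcp [454.2 228.1  19.7] yaw 159.1 j6 -50.2 F [-1.1  0.1  7. ] T [-0.08  0.32 -0.04] gap 56.7 t 2.4 z [ 1.8e-03  7.0e-04 -1.0e+00]
```

```bash
python3 -m creep '[5,0,0,-3,0,5,0,0,-7,0,5,0,0,-12,0,5,0,0,-16,0,5,0,0,-16,0]'; python3 to.py 573.4 -212 177
```

```text
t: 2.9
tcp_pos: [457.6, 229.3, 184.6]
tcp_rot: [[-0.934, 0.357, 0.012], [0.357, 0.934, 0.004], [-0.01, 0.008, -1.0]]
force: [1.6, 0.8, -1.4]
finger_gap: 56.2
gripper_force: 65.2
shift cm [-26.55 -37.1    0.71] tcp [457.6 229.3 184.6] yaw 159.1 j6 -50.2 F [ 1.6  0.8 -1.4] T [ 0.03 -0.02 -0.03] gap 56.2 t 2.9 z [ 0.0119  0.0041 -0.9999]
```

```bash
python3 -m creep '[5,-26.5,-37,0,0,5,-26.5,-37,0,0,5,-26.5,-37,0,0,5,-26.5,-37,0,0,5,-26.5,-37,0,0]' | head -2;  python3 to.py 573.4 -212 180
```

```text
t: 3.4
tcp_pos: [516.7, -15.8, 177.8]
shift cm [-12.3  -16.31  -0.23] tcp [516.7 -15.8 177.8] yaw 159.1 j6 -78.5 F [ 0.6  0.1 -1.2] T [ 0.04 -0.02  0.06] gap 56.0 t 3.4 z [-3.e-04  2.e-04 -1.e+00]
```

```bash
python3 -m creep '[5,-12.3,-16.3,-0.3,0,5,-12.3,-16.3,-0.3,0,5,-12.3,-16.3,-0.3,0,5,-12.3,-16.3,-0.3,0,5,-12.3,-16.3,-0.3,0]' | head -2; python3 -m creep '[5,0,0,0,0,5,0,0,0,0]' | head -2;  python3 to.py 573.4 -212 180
python3 - <<'E'
from h import *
s=viewer.capture("scene");t=viewer.capture("top")
cv2.imwrite("pics/c3.png",np.hstack([crop(s["img"],246,180,40,5),crop(t["img"],347,213,40,5)]))
E
```

```text
t: 3.9
tcp_pos: [575.7, -216.5, 181.0]
t: 4.1
tcp_pos: [572.7, -209.0, 180.3]
shift cm [-0.17 -0.26  0.03] tcp [ 572.7 -209.   180.3] yaw 159.1 j6 -95.7 F [-0.2  0.4 -1.8] T [0.03 0.01 0.04] gap 56.8 t 4.1 z [-0.0021  0.0015 -1.    ]
```

View pics/c3.png

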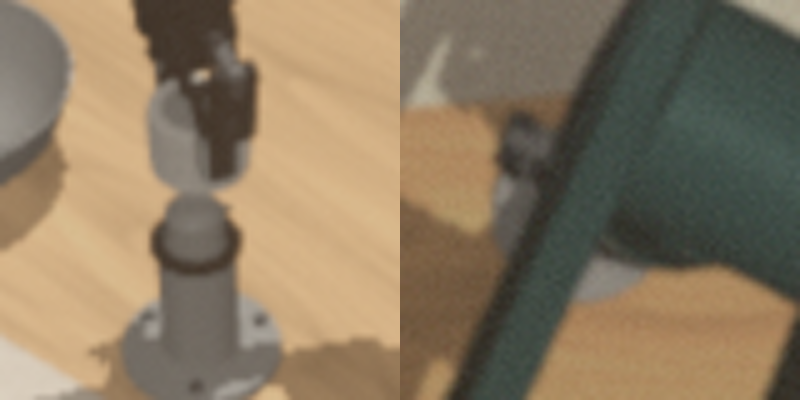

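Run:
```python
from h import *
s=viewer.capture("scene");g=cv2.cvtColor(s["img"],6)
sat=cv2.cvtColor(s["img"],cv2.COLOR_BGR2HSV)[...,1]
for v in (164,167,170,173,176,185,188,190,210): print(v,sat[v,228:266].tolist())
print("col246 sat",sat[168:186,246].tolist())
def ext(x,y,z,rr):
    a=np.linspace(0,6.28,200);P=proj(s,np.c_[x+rr*np.cos(a),y+rr*np.sin(a),0*a+z]);print(z,P.min(0),P.max(0))
ext(573.4,-212,97,27);ext(573.4,-212,91,27);ext(573.4,-212,10,50);ext(573.4,-212,160,29.5);ext(573.4,-212,60,24)
```

```text
164 [94, 93, 93, 93, 93, 93, 90, 70, 40, 32, 32, 32, 35, 35, 37, 35, 41, 71, 85, 83, 92, 92, 89, 81, 79, 85, 81, 89, 103, 103, 95, 94, 94, 96, 94, 94, 93, 95]
167 [92, 92, 92, 92, 94, 93, 91, 81, 46, 36, 34, 34, 32, 32, 32, 33, 34, 39, 57, 73, 87, 87, 93, 86, 83, 87, 86, 86, 96, 100, 95, 95, 94, 94, 94, 94, 94, 95]
170 [92, 93, 93, 93, 91, 92, 92, 86, 49, 36, 34, 34, 35, 34, 34, 33, 34, 37, 38, 40, 76, 85, 91, 87, 65, 42, 38, 55, 82, 92, 93, 93, 93, 91, 93, 93, 95, 93]
173 [94, 94, 91, 92, 92, 92, 92, 89, 73, 41, 34, 35, 34, 33, 34, 32, 32, 37, 39, 41, 67, 80, 91, 85, 76, 51, 45, 73, 92, 94, 93, 92, 93, 92, 93, 93, 90, 91]
176 [95, 95, 94, 93, 94, 96, 94, 94, 91, 88, 73, 51, 39, 36, 34, 34, 32, 34, 32, 36, 40, 42, 40, 46, 58, 78, 92, 97, 95, 94, 94, 94, 95, 93, 93, 93, 94, 95]
185 [95, 96, 96, 96, 96, 95, 95, 96, 101, 95, 64, 46, 37, 35, 34, 31, 31, 31, 33, 35, 38, 40, 50, 70, 93, 98, 96, 93, 93, 93, 93, 93, 92, 92, 94, 94, 95, 95]
188 [94, 94, 95, 96, 95, 93, 93, 98, 102, 90, 66, 46, 38, 39, 36, 38, 38, 36, 39, 39, 40, 41, 46, 59, 91, 102, 104, 96, 93, 93, 94, 92, 93, 93, 93, 93, 94, 92]
190 [93, 92, 93, 95, 94, 94, 94, 96, 102, 92, 84, 59, 47, 41, 37, 36, 36, 38, 40, 39, 40, 46, 64, 87, 99, 105, 100, 94, 92, 93, 94, 94, 93, 94, 92, 94, 93, 94]
210 [100, 94, 67, 40, 33, 35, 33, 34, 34, 36, 34, 38, 38, 35, 34, 36, 36, 38, 36, 36, 38, 37, 39, 40, 41, 37, 33, 34, 34, 35, 35, 37, 36, 50, 86, 100, 100, 102]
col246 sat [41, 37, 38, 38, 39, 39, 41, 38, 32, 33, 35, 39, 35, 35, 35, 32, 33, 33]
97 [236.69927577 181.54970184] [254.85025586 193.93412632]
91 [236.80077027 183.01829666] [254.90245585 195.40404334]
10 [230.66572509 196.99420522] [263.00682729 219.93795515]
160 [234.7329843  165.08160523] [255.14853591 178.58418609]
60 [238.30942078 191.15566375] [254.17701094 202.16827245]
```

```bash
python3 to.py 574.5 -212.3 146
```

```text
shift cm [-0.26 -0.32  3.49] tcp [ 573.2 -208.4  180.9] yaw 159.2 j6 -95.7 F [ 0.5 -1.3 -1.9] T [0.01 0.05 0.02] gap 56.5 t 4.25 z [-1.e-03  6.e-04 -1.e+00]
```

```bash
python3 -m creep '[5,-0.25,-0.35,1,0,5,-0.25,-0.35,2,0,5,-0.25,-0.35,3,0,5,-0.25,-0.35,3.4,0,5,-0.25,-0.35,3.4,0]' |head -2;python3 -m creep '[5,0,0,0,0,5,0,0,0,0]' >/dev/null; python3 to.py 574.5 -212.3 136
python3 - <<'E'
from h import *
s=viewer.capture("scene");t=viewer.capture("top")
cv2.imwrite("pics/c4.png",np.hstack([crop(s["img"],246,180,25,12)]))
E
```

```text
t: 4.75
tcp_pos: [574.1, -213.9, 145.8]
shift cm [0.15 0.18 1.15] tcp [ 575.3 -214.5  147.5] yaw 159.1 j6 -96.0 F [-0.2  0.  -2.4] T [-0.01  0.02 -0.05] gap 56.4 t 4.95 z [ 7.e-04 -5.e-04 -1.e+00]
```

View pics/c4.png

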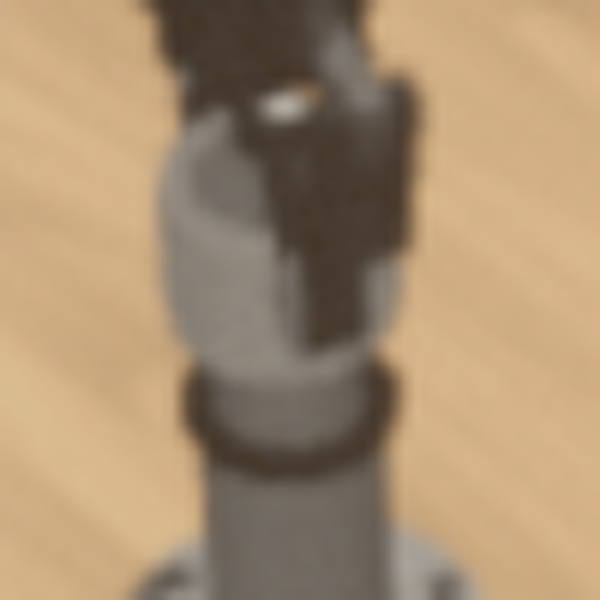

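The cap sits squarely over the neck: cap centre at crop x 286, seal at 291, which matches the lean of the vertical. Going down in small steps.

```bash
python3 -m creep '[5,0,0,0.3,0,5,0,0,0.6,0,5,0,0,0.9,0,5,0,0,1,0,5,0,0,1,0]'; python3 to.py 575 -213.5 133
```

```text
t: 5.55
tcp_pos: [574.7, -214.2, 136.8]
tcp_rot: [[-0.934, 0.357, -0.001], [0.357, 0.934, 0.0], [0.001, -0.0, -1.0]]
force: [-0.0, -0.6, -1.3]
finger_gap: 56.5
gripper_force: 65.2
shift cm [-0.    0.08  0.38] tcp [ 574.7 -214.2  136.8] yaw 159.1 j6 -96.0 F [-0.  -0.6 -1.3] T [ 0.05 -0.04 -0.01] gap 56.5 t 5.55 z [-7.e-04  2.e-04 -1.e+00]
```

```bash
python3 -m creep '[5,0,0,0.15,0,5,0,0,0.3,0,5,0,0,0.4,0,5,0,0,0.4,0,5,0,0,0.4,0]'; python3 -m creep '[5,0,0,0.1,0,5,0,0,0.2,0,5,0,0,0.2,0]'
```

```text
t: 6.05
tcp_pos: [575.2, -214.4, 133.9]
tcp_rot: [[-0.934, 0.357, 0.001], [0.357, 0.934, -0.001], [-0.001, -0.0, -1.0]]
force: [-0.6, 0.0, 4.3]
finger_gap: 56.3
gripper_force: 66.0
t: 6.35
tcp_pos: [575.4, -214.5, 133.5]
tcp_rot: [[-0.934, 0.357, 0.001], [0.357, 0.934, -0.001], [-0.002, -0.0, -1.0]]
force: [-5.0, 2.7, 17.3]
finger_gap: 56.2
gripper_force: 67.3
```

```bash
python3 -m creep '[5,0.07,0,0,3,5,0.07,0,0,6,5,0.07,0,0,9,5,0.07,0,0,12,5,0.07,0,0,15]'; python3 to.py 575 -213.5 133
```

```text
t: 6.85
tcp_pos: [575.5, -216.2, 133.6]
tcp_rot: [[-0.81, 0.587, 0.003], [0.587, 0.81, -0.004], [-0.005, -0.002, -1.0]]
force: [-4.0, -5.4, 12.9]
finger_gap: 56.0
gripper_force: 66.3
shift cm [0.2  0.19 0.06] tcp [ 575.5 -216.2  133.6] yaw 144.1 j6 -80.9 F [-4.  -5.4 12.9] T [-0.92  0.9   0.26] gap 56.0 t 6.85 z [ 0.003  -0.0045 -1.    ]
```

```bash
python3 -m creep '[5,0,-0.1,0,3,5,0,-0.1,0,6,5,0,-0.1,0,9,5,0,-0.1,0,12,5,0,-0.1,0,15]'; python3 to.py 575 -213.5 133
```

```text
t: 7.35
tcp_pos: [574.8, -216.8, 133.6]
tcp_rot: [[-0.63, 0.777, 0.003], [0.777, 0.63, -0.004], [-0.005, -0.0, -1.0]]
force: [-3.6, -2.9, 13.8]
finger_gap: 56.5
gripper_force: 66.4
shift cm [0.25 0.22 0.06] tcp [ 574.8 -216.8  133.6] yaw 129.0 j6 -66.0 F [-3.6 -2.9 13.8] T [-0.49  0.72  0.32] gap 56.5 t 7.35 z [ 0.0029 -0.004  -1.    ]
```

```bash
python3 -m creep '[5,0,-0.05,0,3,5,0,-0.05,0,6,5,0,-0.05,0,9,5,0,-0.05,0,12,5,0,-0.05,0,15]'; python3 to.py 575 -213.5 133
```

```text
t: 7.85
tcp_pos: [573.8, -216.2, 132.1]
tcp_rot: [[-0.406, 0.914, 0.002], [0.914, 0.406, -0.002], [-0.002, 0.001, -1.0]]
force: [-0.1, -0.9, -1.1]
finger_gap: 56.6
gripper_force: 65.3
shift cm [ 0.2   0.22 -0.09] tcp [ 573.8 -216.2  132.1] yaw 114.0 j6 -51.0 F [-0.1 -0.9 -1.1] T [-0.08 -0.03  0.03] gap 56.6 t 7.85 z [ 0.0016 -0.0018 -1.    ]
```

```bash
python3 -m creep '[5,0,0,0.3,0,5,0,0,0.6,0,5,0,0,0.8,0,5,0,0,0.8,0]'; python3 to.py 575 -213.5 115
```

```text
t: 8.25
tcp_pos: [572.6, -214.8, 122.1]
tcp_rot: [[-0.409, 0.913, -0.002], [0.913, 0.409, 0.001], [0.001, -0.001, -1.0]]
force: [-0.6, 0.2, -1.3]
finger_gap: 56.5
gripper_force: 65.3
shift cm [0.02 0.27 0.71] tcp [ 572.6 -214.8  122.1] yaw 114.1 j6 -51.2 F [-0.6  0.2 -1.3] T [ 0.   -0.    0.01] gap 56.5 t 8.25 z [-1.6e-03  9.0e-04 -1.0e+00]
```

```bash
python3 -m creep '[5,0,0,0.3,0,5,0,0,0.6,0,5,0,0,0.6,0,5,0,0,0.6,0]' | sed -n '1,2p;4p'; python3 -m creep '[5,0,0,0.2,0,5,0,0,0.4,0,5,0,0,0.4,0,5,0,0,0.4,0]'| sed -n '1,2p;4p'
```

```text
t: 8.65
tcp_pos: [573.2, -215.1, 117.0]
force: [-0.9, -0.1, -1.3]
t: 9.05
tcp_pos: [573.4, -215.2, 113.5]
force: [-2.1, 1.6, 4.3]
```

```bash
python3 -m creep '[5,0.05,0,0.2,0,5,0.05,0,0.3,0,5,0.05,0,0.3,0,5,0.05,0,0.3,0]' | sed -n '1,2p;4p'; python3 -m creep '[5,0,0,0.2,0,5,0,0,0.2,0,5,0,0,0.2,0,5,0,0,0.2,0]'| sed -n '1,2p;4p'
```

```text
t: 9.45
tcp_pos: [573.4, -215.2, 110.8]
force: [-2.6, -0.8, 7.7]
t: 9.85
tcp_pos: [573.4, -215.3, 110.6]
force: [-6.0, 1.9, 20.9]
```

```bash
python3 -m creep '[5,0,0,0,0,5,0,0,0,0,5,0,0,0,0,5,0,0,0,0,5,0,0,0,0]'
python3 - <<'E'
from h import *
s=viewer.capture("scene")
cv2.imwrite("pics/c5.png",crop(s["img"],246,190,35,8))
E
```

```text
t: 10.35
tcp_pos: [573.4, -215.2, 110.6]
tcp_rot: [[-0.408, 0.913, 0.001], [0.913, 0.408, -0.001], [-0.002, 0.001, -1.0]]
force: [-5.9, 1.8, 21.1]
finger_gap: 56.5
gripper_force: 67.5
```

View pics/c5.png

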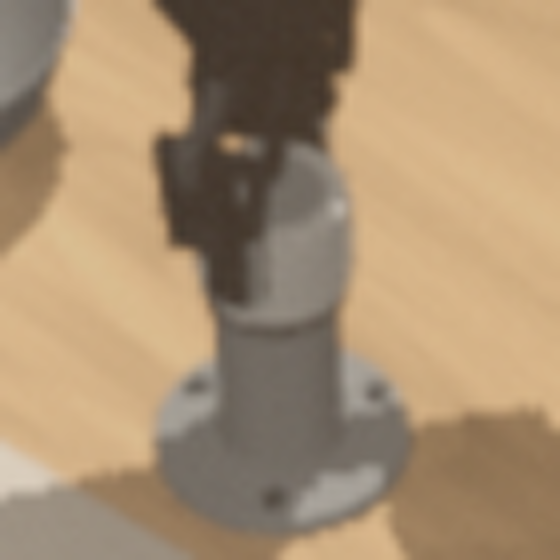

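The cap is fully down on the mould, rim at crop y≈325, upright and covering the seal ring. It is steady under 21 N, so I'm handing it in.

```bash
python3 -c "
from bench import r
print(r.hand_in())"
```

```text
the job is handed in; nothing more can be done
None
```

The cap was turned about 45° until its keyways dropped over the pins, then pushed home on the seal and handed in at about 10.4 s, still gripped and held down with about 21 N; the hand-in gave no verdict.

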